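# Close and pack a culture bottle from the slant rack

### The job

Take the orange-capped square culture bottle from the slant rack, stand it upright in the square blue holder and let go of it. There, screw its orange cap clockwise fully home; then set the bottle down upright, without dropping it, on the green pad in the free cell of the white carrier and let go. Leave the white-capped bottles, the flask and the tube rack where they are.

Things in the scene. Friction and masses are not known exactly. Their poses are not given: they have to be found in the camera images.
- bottle_mid (a point): centre of the target, a clear square bottle, about 0.2 kg: body 48 x 48 mm, 60 mm high with flat shoulder, 4 mm neck, round orange screw cap 38 mm across, 24 mm high (88 mm in all). Point on its axis, 44 mm above its underside; z from underside to cap, x, y square to the sides. At the start it leans with z 45 degrees from vertical, cap towards the rack's +x, away from the robot; y level
- cap_mid (a point): centre of the orange cap, on the bottle's axis, 12 mm above the cap's lower rim (76 mm above the bottle's underside when closed). It turns with the cap. A white bar on the top marks its turning
- cap (a joint): turn of the orange cap in rad: 0 is fully home (firm stop), growing as it is unscrewed anticlockwise seen from above; it starts 1.6 to 2.8 rad open. The cap is captive, rises 0.8 mm per rad, turns with about 0.06 N m of friction and stays where it is left
- slant_rack: fixed aluminium V cradle, two bays 104 mm apart along its y; a 75 mm ramp rises at 45 degrees to its +x, a 40 mm foot at 45 degrees to its -x, meeting 14 mm above the bench. 215 mm wide, blue ribs 8 mm high between the bays. A bottle lies with a flat side on the ramp, underside on the foot. Origin on the bench below the V
- holder_in (a point): centre of the inner floor of the fixed holder: a square blue pocket 54 x 54 mm inside, sides along this point's x and y, floor 8 mm above the bench, walls 8 mm thick with their top 18 mm above the floor, on a black 100 x 100 mm plate. It stops the bottle from turning
- pad_top (a point): centre of the top of the green pad, 54 x 54 x 3 mm, that lies fixed in the free cell of the carrier, sides along x and y. Cell 60 x 60 mm inside; the wall tops are 19 mm above the pad
- carrier: fixed white carrier, 72 x 144 mm, 28 mm high, with two cells side by side, their centres 36 mm either way from the middle along its y; origin at the middle of its underside. One cell has the green pad, in the other stands the packed bottle
- leaning_bottle_mid (a point): bystander: centre of a like bottle with a white cap (tight), leaning in the other bay of the rack
- packed_bottle_mid (a point): bystander: centre of a like bottle with a white cap (tight), upright in the other cell of the carrier, 44 mm above its underside
- flask_mid (a point): bystander: conical glass flask with a cotton plug, 80 mm wide at the foot, 133 mm high; the point is on its axis, 54 mm above the bench
- tube_rack_mid (a point): bystander: blue wire rack, 62 x 210 mm (long along its y), with test tubes that reach 145 mm; the point is on its axis, 70 mm above the bench
Things that resemble listed ones, but are neither listed nor needed, are in the scene too. What is shaped like the part that bears bottle_mid but turquoise is not meant.

How it is judged:
By the outcome, as a careful person would: the job done as asked, in the order asked, and still so for the second after the job is handed in, with the robot touching nothing.
It also fails if it takes over 64 s, if anything falls off the work surface, if the arm or the gripper's body presses on something with over 40 N, if the wrist force passes 120 N, or if a joint passes its speed limit or range.

### The arm

A 6-joint arm with a two-finger parallel gripper is mounted at the origin on the work surface. World frame = base frame: x ahead of the robot, y to its left, z up, the work surface at z = 0. Lengths are in m, angles in rad, forces in N, time in s.
With the tool pointing down it reaches from about 0.35 to 0.875 m from the base axis. Payload 4.2 kg.
Tool frame: the origin (TCP) lies on the centre line of the jaws, within the pads' length; the fingertips stand 19 mm ahead of it and the grasp point (between the pads) is the TCP; z points along the fingers, y is the line along which they close (so a half turn about z gives the same grasp; the last joint's range is limited). The gripper opens to 87 mm and grips with 3 to 60 N. Pads are 19 mm wide; open, the fingers measure 117 mm over their backs; the gripper's body (75 mm by 190 mm) begins 51 mm behind the grasp point.
Start: joints at [-0.962, 0.385, 0.008, 0, -1.194, -0.259], TCP at [0.214, -0.587, 0.215] pointing down, gripper open.
Joint ranges: [-3.14, 3.14], [-1.21, 2.06], [-1.07, 1.41], [-3.16, 2.05], [-2.99, -0.16], [-3.1, 3.1]. Speed limits (rad/s): [2.79, 2.79, 3.14, 3.14, 3.14, 3.14].

### API

Orientations are given as [roll, pitch, yaw] about the fixed x, y, z axes, in that order (R = Rz(yaw) Ry(pitch) Rx(roll)).
In Python, from rig import arm, viewer, ticket gives the robot as it stands.
- The arm moves only by the shell command python3 -m handwheel 'ROWS'. ROWS is text: rows parted by semicolons, each of 7 numbers parted by spaces: the shift along the world's x, y, z in units of 60 mm (1.0 is 60 mm), then the turn, a rotation vector about the world's x, y, z in units of 8 degrees (1.0 is 8 degrees), then the finger opening in mm, from 0 to 87. In form: x y z wx wy wz gripper; .... A call has 1 to 10 rows; each row shifts and turns the commanded pose from where the row before left it; what a row does not reach is not made up. A row lasts 1/8 s, in which the tool goes at most 62.5 mm and 10.7 degrees, less where a joint would pass 70% of its speed; a pose out of reach is approached as far as the arm can. A call is refused whole if a number of a shift passes 1 or a number of a turn 1, either way. A call with a gripper value outside its range is refused whole. The fingers move at their own pace and stop on an object; the grip force is fixed at half the most. Time passes only in rows, so rows that do not move let the fingers close. It gives the time, the measured TCP pose, the force, the opening and the grip force at its end, in the units of the state.
- arm.sense(): the state, without advancing time (a new reading comes with each control period).
- viewer.grab_frame(name): name is "scene" or "top" or "wrist"; returns a dict with "frame" (400x640x3 uint8, blue, green, red), "fx", "fy", "cx", "cy" (pixels), "k1" (the pictures are not rectified: a ray, as slopes to the right and down, at radius r is drawn at 1 + k1 r^2 times it, then the intrinsics apply), "view" (4x4, takes a point from world to camera coordinates); the wrist camera has in their place "hand_eye" (4x4, takes a point from camera to tool coordinates, whose origin is the TCP and whose axes are the flange's). Camera axes: x right, y down, z forward; pixel columns grow to the right and rows downward; lengths in m; the calibration is good to about 2 mm. A picture is of the moment at which its call begins: read the wrist's pose just before it. There is no depth.
- ticket.close_job(): hands the job in; it is judged then, once.
The state is a dict: "time": time; "joints": joint angles; "qvel": joint speeds; "joint_torque": joint torques, N m; "ee_pos": TCP position; "ee_rot": TCP orientation; "wrist_force": force on the tool from outside, world axes, zero at the start; "wrist_torque": the same for the moment, N m; "opening": finger opening in m; "grip_force": force on a finger pad.
Only numpy, scipy, OpenCV 4.12 (cv2) and the standard library are available. Lean on these libraries where they do the work, as an engineer would, in place of code of your own. Each camera call takes 0.05 s, during which the arm holds its last target. There are 200 camera calls.

## Working session

There is one attempt and no reset: what is moved stays moved. The work goes in short steps, Python scripts to look and compute and a shell command to move; the robot and the scene stay as the last step left them, time stands still between calls to the robot, and variables do not carry over. Pictures are saved under pics/ and viewed, at most 10 in all, crops included, and the job is handed in when it is done.

```bash
mkdir -p pics; ls
python3 - <<'E'
from rig import arm, viewer
import cv2,pickle,numpy as np
print(arm.sense())
d={}
for n in("scene","top","wrist"):
    f=viewer.grab_frame(n); d[n]=f; cv2.imwrite(f"pics/{n}0.png",f["frame"])
    print({k:(np.round(v,4).tolist() if not np.isscalar(v) else v) for k,v in f.items() if k!="frame"})
pickle.dump(d,open("f0.pkl","wb"))
E
```

```text
pics
{'time': 0.0, 'joints': array([-9.62387674e-01,  3.85581511e-01,  6.63358325e-03, -5.20017363e-04,
       -1.19397216e+00, -2.58626743e-01]), 'qvel': array([ 0.00050972,  0.00044526, -0.0007995 , -0.00129612,  0.00080752,
        0.0003917 ]), 'joint_torque': array([ 1.05231728e-03, -3.90664601e+01,  1.87409109e+01,  4.21974286e+00,
        1.11695181e-02, -1.83829734e-04]), 'ee_pos': array([ 0.21401493, -0.58656791,  0.21434446]), 'ee_rot': array([ 3.13941592e+00, -7.61139588e-05, -2.79200252e+00]), 'wrist_force': array([-0.2005229 , -0.14190548,  0.12433684]), 'wrist_torque': array([-0.07326072,  0.00085644, -0.03049752]), 'grip_force': 0.0, 'opening': 0.08702008274918342}
{'fx': 480.2689586939186, 'fy': 480.2689586939186, 'cx': 316.57474822585004, 'cy': 204.22299258280356, 'k1': -0.041200652002144525, 'view': [[0.1274, 0.9919, -0.0003, -0.0581], [0.8464, -0.1088, -0.5213, -0.401], [-0.5171, 0.0661, -0.8534, 1.443], [0.0, 0.0, 0.0, 1.0]]}
{'fx': 443.1385828637157, 'fy': 443.1385828637157, 'cx': 319.0072397586668, 'cy': 195.89128741663782, 'k1': 0.01199113533834746, 'view': [[-0.0017, -0.9999, 0.0102, -0.0025], [-0.9956, 0.0007, -0.094, 0.5313], [0.094, -0.0103, -0.9955, 1.1116], [0.0, 0.0, 0.0, 1.0]]}
{'fx': 353.1778747789362, 'fy': 353.1778747789362, 'cx': 321.82355169221773, 'cy': 202.32485865257655, 'k1': -0.04711976466075078, 'hand_eye': [[-0.0002, -0.9674, -0.2533, 0.0698], [1.0, -0.0001, -0.0002, 0.0006], [0.0002, -0.2533, 0.9674, -0.1686], [0.0, 0.0, 0.0, 1.0]]}
```

View pics/top0.png

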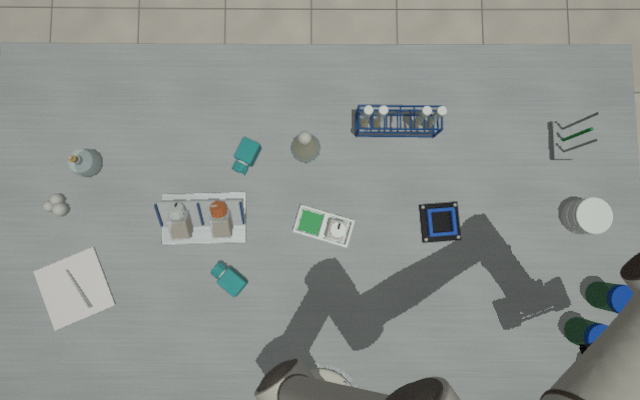

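View pics/scene0.png

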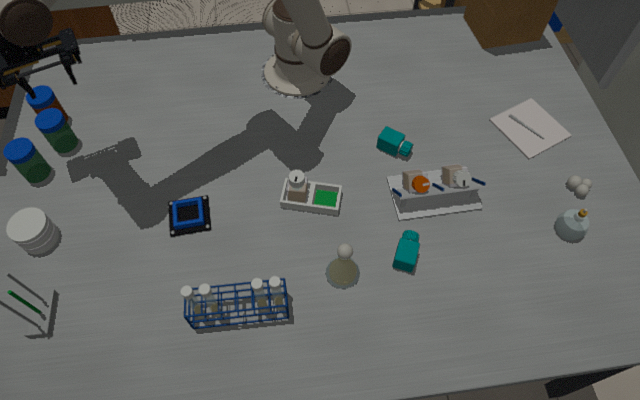

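The orange-capped bottle lies at top (219,209) and scene (420,185). The other leaning bottle, top (180,213), has a white cap. The turquoise ones at top (246,155) and (229,279) are decoys. The holder is at top (441,222) and the green pad at (311,223). I'll confirm these in an enlarged crop.

Run:
```python
import cv2,pickle,numpy as np
d=pickle.load(open("f0.pkl","rb"))
t=d["top"]["frame"];s=d["scene"]["frame"]
r=lambda im,x,y,w,h,k:cv2.resize(im[y:y+h,x:x+w],None,fx=k,fy=k,interpolation=cv2.INTER_CUBIC)
a=np.hstack([r(t,150,188,100,60,4),r(t,288,198,72,60,4),r(t,414,198,28,60,4)])
a=np.hstack([r(t,150,188,100,60,4),r(t,290,200,100,60,4)])
b=np.hstack([r(s,386,160,100,60,4),r(s,276,164,100,60,4)])
cv2.imwrite("pics/c1.png",np.vstack([a,b]))
b=np.hstack([r(t,410,195,60,50,6),r(s,160,190,60,50,6)])
cv2.imwrite("pics/c2.png",b)
```

```text
(no output)
```

View pics/c1.png

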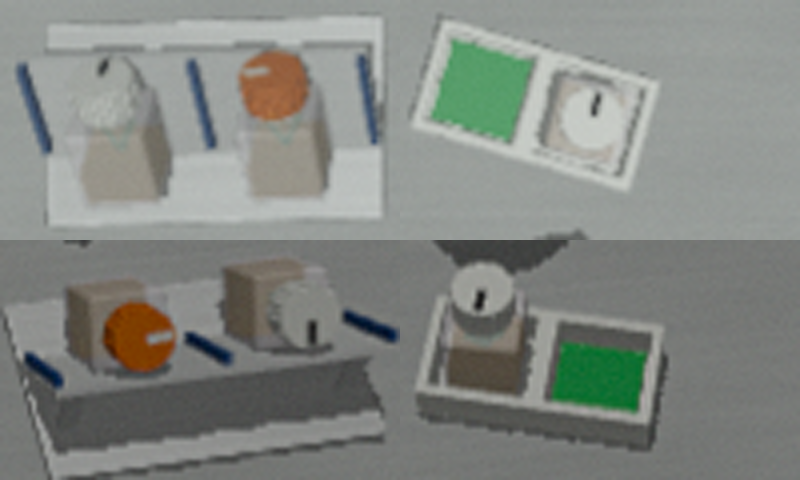

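View pics/c2.png

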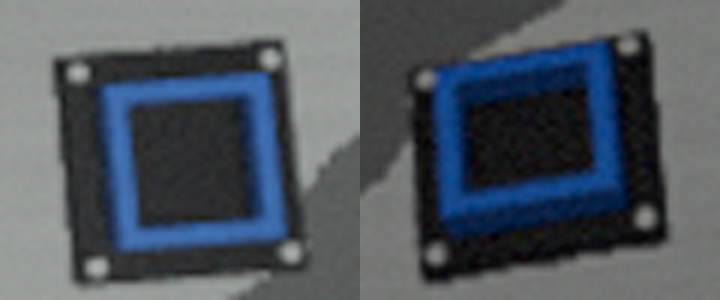

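The crops confirm the target: the orange cap sits in the right-hand bay of the top view at crop (273,75), with its white bar at (257,72). The holder corners and carrier corners are also readable. Next I'll turn these pixels into positions.

```bash
cat > h.py <<'E'
import numpy as np,cv2,pickle
from scipy.spatial.transform import Rotation as R
def ray(f,p):
    p=np.atleast_2d(p).astype(float); d=(p-[f["cx"],f["cy"]])/[f["fx"],f["fy"]]; u=d.copy()
    for _ in range(9): u=d/(1+f["k1"]*(u**2).sum(1,keepdims=True))
    return np.c_[u,np.ones(len(u))]
def pose(f,s=None):  # camera->world
    if "view" in f: return np.linalg.inv(f["view"])
    T=np.eye(4);T[:3,:3]=R.from_euler("xyz",s["ee_rot"]).as_matrix();T[:3,3]=s["ee_pos"];return T@f["hand_eye"]
def bp(f,p,z,s=None):
    T=pose(f,s);r=ray(f,p)@T[:3,:3].T;c=T[:3,3];return c+r*((z-c[2])/r[:,2])[:,None]
def proj(f,P,s=None):
    V=np.linalg.inv(pose(f,s));q=np.atleast_2d(P)@V[:3,:3].T+V[:3,3];u=q[:,:2]/q[:,2:]
    return u*(1+f["k1"]*(u**2).sum(1,keepdims=True))*[f["fx"],f["fy"]]+[f["cx"],f["cy"]]
E
python3 - <<'E'
from h import *
np.set_printoptions(precision=4,suppress=True)
d=pickle.load(open("f0.pkl","rb"));t,s=d["top"],d["scene"]
A=lambda l,o,k:np.array(l)/k+o-0.5*(1-1/k)
def sq(n,f,p,z):
    P=bp(f,p,z); e=np.diff(np.vstack([P,P[:1]]),axis=0)[:,:2]
    print(n,"c",P.mean(0),"len",np.linalg.norm(e,axis=1),"ang",np.degrees(np.arctan2(e[:,1],e[:,0]))%90)
sq("hold t",t,A([(100,88),(268,73),(287,237),(118,252)],(410,195),6),.026)
sq("hold plate t",t,A([(53,61),(284,40),(308,265),(76,282)],(410,195),6),.003)
sq("hold s",s,A([(433-360,72),(608-360,42),(627-360,190),(440-360,215)],(160,190),6),.026)
sq("car t",t,A([(43,15),(260,80),(230,190),(12,125)],(290,200),4),.028)
sq("car s",s,A([(40,50),(263,85),(252,185),(18,152)],(276,164),4),.028)
sq("pad t",t,A([(50,40),(134,62),(116,142),(31,116)],(290,200),4),.009)
sq("rack t",t,A([(48,25),(382,15),(382,217),(48,225)],(150,188),4),.002)
print("ramp s",bp(s,A([(55,152),(370,108)],(386,160),4),.067))
print("cap t",bp(t,A([(273,74)],(150,188),4),.0945),"s",bp(s,A([(139,97)],(386,160),4),.0945))
print("white t",bp(t,A([(108,76)],(150,188),4),.093),"s",bp(s,A([(310,76)],(386,160),4),.093))
E
```

```text
hold t c [ 0.465  -0.3166  0.026 ] len [0.0722 0.07   0.0722 0.0699] ang [5.045  4.849  4.9727 4.8489]
hold plate t c [ 0.4661 -0.3175  0.003 ] len [0.1015 0.098  0.1009 0.0961] ang [5.1449 4.2869 4.0927 4.6162]
hold s c [ 0.4685 -0.3164  0.026 ] len [0.0715 0.0715 0.0739 0.0679] ang [4.3444 5.8911 1.5614 3.9572]
car t c [ 0.4562 -0.0148  0.028 ] len [0.1444 0.0723 0.1441 0.0726] ang [73.2371 74.2164 73.3751 74.4273]
car s c [ 0.4564 -0.0131  0.028 ] len [0.1421 0.0729 0.1438 0.0762] ang [71.9372 75.9226 73.32   74.5007]
pad t c [0.4648 0.0193 0.009 ] len [0.0563 0.0529 0.0574 0.0506] ang [75.2468 77.1759 72.9601 76.0883]
rack t c [0.4771 0.2967 0.002 ] len [0.2169 0.1313 0.2146 0.1296] ang [1.6962 0.8087 1.228  1.8297]
ramp s [[0.5209 0.1882 0.067 ]
 [0.5144 0.3827 0.067 ]]
cap t [[0.5003 0.2399 0.0945]] s [[0.5065 0.2372 0.0945]]
white t [[0.4994 0.3386 0.093 ]] s [[0.5038 0.3416 0.093 ]]
```

```bash
python3 -m handwheel '0.2 0.4 0.5 0 0 0 87; 0.38 0.85 0.5 0 0 -0.3 87; 0.38 0.85 0 0 0 -0.4 87; 0.38 0.85 0 0 0 -0.4 87; 0.38 0.85 0 0 0 -0.4 87; 0.38 0.85 0 0 0 -0.4 87; 0.38 0.85 0 0 0 -0.4 87; 0.38 0.85 0 0 0 0 87; 0.38 0.85 0 0 0 0 87; 0.38 0.85 0 0 0 0 87'
python3 -m handwheel '0.38 0.85 0 0 0.3 0 87; 0.38 0.85 0 0 0.5 0 87; 0.38 0.85 0 0 0.7 0 87; 0.38 0.85 0 0 0.8 0 87; 0.38 0.85 0 0 0.8 0 87; 0.3 0.7 0 0 0.8 0 87; 0 0 0 0 0.8 0 87; 0 0 0 0 0.8 0 87; 0 0 0 0 0 0 87'
python3 -c "
from rig import arm;print(arm.sense()['joints'])"
```

```text
time: 1.4
ee_pos: [0.4313, -0.103, 0.2751]
ee_rot: [3.141, 0.0, -3.113]
wrist_force: [0.9, -0.6, 0.4]
opening: 0.0873
grip_force: 0.0
time: 2.52
ee_pos: [0.5637, 0.1922, 0.2712]
ee_rot: [3.116, -0.773, -3.104]
wrist_force: [-0.3, 0.4, -0.9]
opening: 0.0872
grip_force: 0.0
[ 0.4273009   0.72686121  0.65476976 -0.36356481 -2.19260629 -2.07724479]
```

```bash
cat > shot.py <<'E'
import sys; from h import *; from rig import arm,viewer
n=sys.argv[1]; s=arm.sense(); f=viewer.grab_frame(n); pickle.dump((f,s),open(f"{sys.argv[2]}.pkl","wb"))
im=f["frame"]; cv2.imwrite(f"pics/{sys.argv[2]}.png",im)
E
python3 shot.py wrist w1
python3 - <<'E'
from h import *
f,s=pickle.load(open("w1.pkl","rb"))
print(proj(f,[(.503,.2385,.0945),(.475,.238,.066)],s))
E
```

```text
[[364.37556514 260.54094075]
 [359.90016072 246.00163511]]
```

View pics/w1.png

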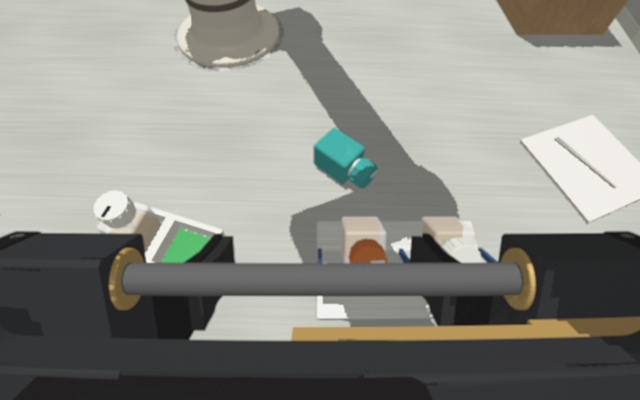

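The wrist view shows the cap spanning columns 348 to 386, about 2.5 mm further towards +y than estimated, so I take y≈0.240. Now I move onto the bottle's axis.

```bash
python3 -m handwheel '-0.1 0.4 0 -0.07 0.05 0 87; -0.1 0.43 -0.3 -0.06 0.05 0 87; -0.1 0 -0.6 0 0 0 87; 0 0 -0.65 0 0 0 87; 0 0 -0.65 0 0 0 87; 0 0 0 0 0 0 87; 0 0 0 0 0 0 87'
python3 shot.py wrist w2
python3 - <<'E'
from h import *
f,s=pickle.load(open("w2.pkl","rb")); print(s["ee_pos"],R.from_euler("xyz",s["ee_rot"]).as_matrix())
print(proj(f,[(.503,.2385,.0945),(.475,.238,.066)],s))
E
```

```text
time: 3.45
ee_pos: [0.5454, 0.2424, 0.1444]
ee_rot: [3.138, -0.779, -3.118]
wrist_force: [0.4, -0.9, 0.8]
opening: 0.0868
grip_force: 0.0
[0.54541671 0.24240344 0.14443459] [[-0.71106413 -0.02160802 -0.70279506]
 [-0.01696407  0.99976394 -0.01357491]
 [ 0.70292249  0.00226964 -0.71126284]]
[[316.88147798 220.42434406]
 [317.60463403 205.47524828]]
```

View pics/w2.png

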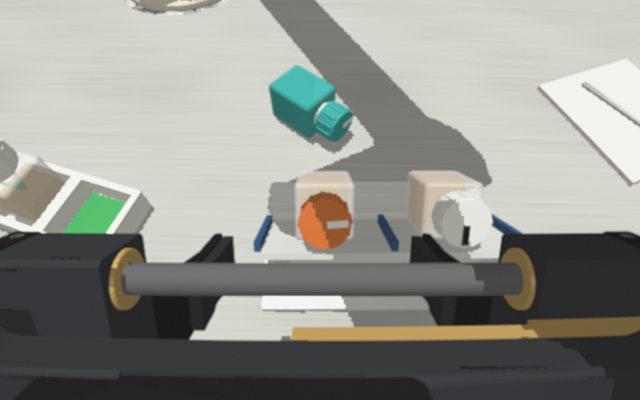

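The cap face centre is at (325,221), against a prediction of (317,220), so the bottle is about 2 mm further towards +y. The view is along its axis, so I go in and grip.

```bash
python3 -m handwheel '0 0.03 -0.12 0 0 0 87; -0.23 0 -0.23 0 0 0 87; -0.23 0 -0.23 0 0 0 87; -0.24 0 -0.24 0 0 0 87; -0.24 0 -0.24 0 0 0 87; -0.23 0 -0.24 0 0 0 87; 0 0 0 0 0 0 87; 0 0 0 0 0 0 70; 0 0 0 0 0 0 56; 0 0 0 0 0 0 50'
python3 -m handwheel '0 0 0 0 0 0 40; 0 0 0 0 0 0 40; 0 0 0 0 0 0 40; 0 0 0 0 0 0 40'
```

```text
time: 4.75
ee_pos: [0.4755, 0.2438, 0.0653]
ee_rot: [3.138, -0.781, -3.119]
wrist_force: [0.7, 0.8, 0.5]
opening: 0.0648
grip_force: 0.0
time: 5.25
ee_pos: [0.4749, 0.2436, 0.0651]
ee_rot: [3.139, -0.782, -3.119]
wrist_force: [0.4, -0.3, 0.8]
opening: 0.0414
grip_force: 30.5
```

```bash
python3 -m handwheel '0 0 0 0 0 0 40; 0 0 0 0 0 0 40'
python3 shot.py wrist w3; python3 shot.py top t3
python3 - <<'E'
from h import *
f,s=pickle.load(open("w3.pkl","rb")); g=pickle.load(open("t3.pkl","rb"))[0]
a=f["frame"][120:320,180:480]; b=g["frame"][175:255,150:270]
cv2.imwrite("pics/c3.png",np.vstack([cv2.resize(a,(600,400)),cv2.resize(b,(300,200)).repeat(1,1) if 0 else np.hstack([cv2.resize(b,(300,200)),np.zeros((200,300,3),np.uint8)])]))
print(proj(f,[s["ee_pos"]],s))
E
```

```text
time: 5.5
ee_pos: [0.4749, 0.2437, 0.0651]
ee_rot: [3.139, -0.782, -3.119]
wrist_force: [-0.0, -0.6, -0.2]
opening: 0.0417
grip_force: 30.5
[[321.19270807 250.09027586]]
```

View pics/c3.png

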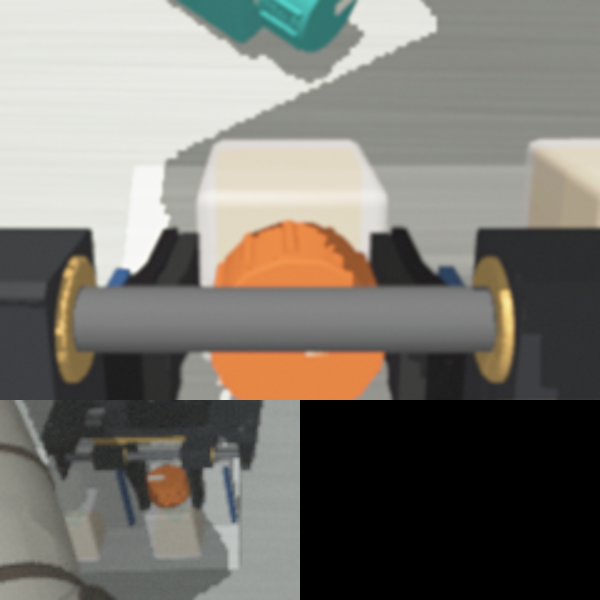

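The crop shows the fingers straddling the body beside the orange cap at crop (295,270), with a grip force of 30 N. The reading of 41 mm is less than the 48 mm body, so I'll test the grip with a small lift.

```bash
python3 -m handwheel '0 0 0.2 0 0 0 40; 0 0 0.3 0 0 0 40; 0 0 0.4 0 0 0 40; 0 0 0.4 0 0 0 40; 0 0 0 0 0 0 40; 0 0 0 0 0 0 40'
python3 shot.py wrist w4
python3 - <<'E'
from h import *
A=pickle.load(open("w3.pkl","rb"))[0]["frame"].astype(int);B=pickle.load(open("w4.pkl","rb"))[0]["frame"].astype(int)
for I in(A,B):
    m=(I[...,2]>150)&(I[...,1]<170)&(I[...,0]<110)&(I[...,2]-I[...,0]>80); m[:180]=0;ys,xs=np.nonzero(m[:264]);print(len(ys),xs.min(),xs.max(),ys.min())
E
```

```text
time: 6.35
ee_pos: [0.4746, 0.2438, 0.1433]
ee_rot: [3.138, -0.782, -3.119]
wrist_force: [-0.1, 0.3, -0.3]
opening: 0.0399
grip_force: 0.0
1832 212 366 231
47 214 430 249
```

```bash
python3 shot.py top t4; python3 shot.py scene s4
python3 - <<'E'
from h import *
w=pickle.load(open("w4.pkl","rb"))[0]["frame"]; t=pickle.load(open("t4.pkl","rb"))[0]["frame"]; s=pickle.load(open("s4.pkl","rb"))[0]["frame"]
a=cv2.resize(w[100:300,120:520],(800,400)) 
b=np.hstack([cv2.resize(t[185:235,150:250],(400,200)),cv2.resize(s[160:210,390:490],(400,200))])
cv2.imwrite("pics/c4.png",np.vstack([a,b]))
E
```

```text
(no output)
```

View pics/c4.png

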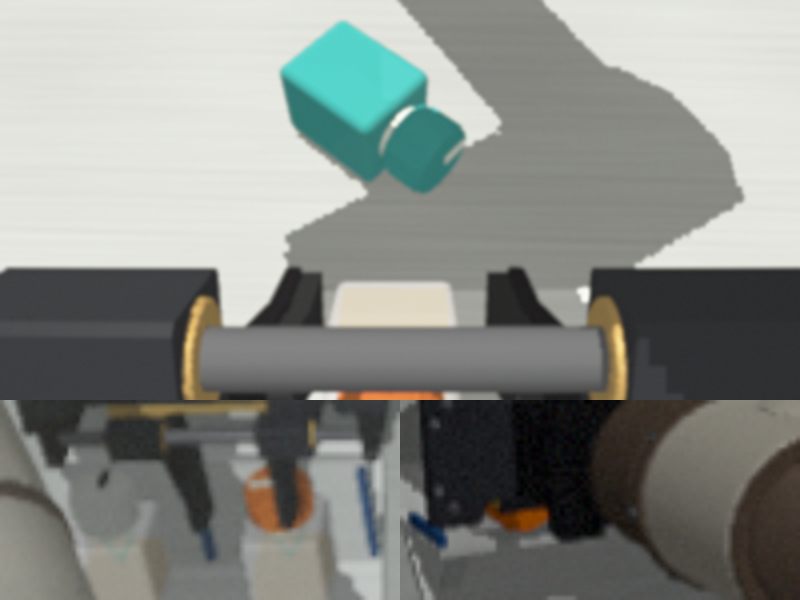

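Run:
```python
from h import *
from scipy.optimize import least_squares
np.set_printoptions(precision=4,suppress=True)
W={k:pickle.load(open(k+".pkl","rb")) for k in("w2","w3","w4")}
d=pickle.load(open("f0.pkl","rb"))
def M(p):
    return R.from_euler("ZY",[p[3],p[4]]).as_matrix(),p[:3]
obs=[("w2",(0,0,.0455),(325,221)),("w2",(-.024,-.024,-.044),(296,172)),("w2",(-.024,.024,-.044),(353,173)),
("w3",(-.024,-.024,-.044),(287.5,190.5)),("w3",(-.024,.024,-.044),(357.5,190.5)),
("w3",(-.024,-.024,.016),(279,216)),("w3",(-.024,.024,.016),(373,216)),
("w4",(-.024,-.024,-.044),(287.5,241.5)),("w4",(-.024,.024,-.044),(345,241.5))]
def res(p):
    Q,t=M(p);o=[]
    for k,q,u in obs: o.append(proj(W[k][0],[Q@np.array(q)+t],W[k][1])[0]-u)
    o=np.array(o); return o
p0=[.471,.238,.062,.026,np.pi/4]
print(res(p0).round(1).tolist())
for o in (obs,obs[:7]):
    obs=o
    r=least_squares(lambda p:np.r_[res(p).ravel(),(p[4]-np.pi/4)/.01,(p[3]-.026)/.01],p0,loss="soft_l1");Q,t=M(r.x)
    print(r.x,res(r.x).round(1).tolist(),"capface",Q@[0,0,.0455]+t)
s=W["w3"][1];print("TCP in bottle frame",Q.T@(s["ee_pos"]-t))
T=R.from_euler("xyz",s["ee_rot"]).as_matrix();print(Q.T@T)
for n in("top","scene"): print(n,proj(d[n],Q@[0,0,.0455]+t))
```

```text
[[-7.6, -0.1], [-4.1, -6.0], [-9.0, -7.1], [-13.9, -7.2], [-7.3, -7.4], [-21.8, -6.1], [-12.0, -6.5], [-3.1, -5.5], [-1.9, -5.7]]
[0.4679 0.2447 0.0494 0.0267 0.7657] [[1.9, 3.0], [4.0, 0.1], [-2.9, -1.0], [-1.1, 0.8], [1.2, 0.4], [-3.7, 0.2], [-1.4, -0.3], [6.4, -1.6], [5.0, -1.9]] capface [0.4994 0.2455 0.0822]
[0.465  0.2452 0.0445 0.0256 0.7776] [[2.5, 3.1], [5.0, -0.0], [-2.7, -1.1], [0.6, 0.2], [1.3, -0.1], [-1.2, -0.0], [-1.8, -0.3]] capface [0.4969 0.246  0.0769]
TCP in bottle frame [-0.0074 -0.0018  0.0216]
[[-1.      0.0022 -0.0046]
 [ 0.0022  1.      0.0049]
 [ 0.0046  0.0049 -1.    ]]
top [[216.8855 208.0578]]
scene [[421.6538 184.2776]]
```

```bash
cat > fit.py <<'E'
from h import *
from scipy.optimize import minimize
np.set_printoptions(precision=4,suppress=True)
th=np.linspace(0,2*np.pi,60)
C=np.vstack([np.c_[.019*np.cos(th),.019*np.sin(th),0*th+z] for z in(-.012,.012)])
def mask(im,box):
    h=cv2.cvtColor(im,cv2.COLOR_BGR2HSV); m=((h[...,0]>=4)&(h[...,0]<=16)&(h[...,1]>150)).astype(np.uint8)
    k=np.zeros_like(m);x0,y0,x1,y1=box;k[y0:y1,x0:x1]=m[y0:y1,x0:x1]
    hull=cv2.convexHull(np.argwhere(k)[:,::-1].astype(np.int32)); o=np.zeros_like(m);cv2.fillPoly(o,[hull],1);return o,hull
def desc(poly):
    m=cv2.moments(poly.astype(np.float32)); a=m["m00"];cx,cy=m["m10"]/a,m["m01"]/a
    return np.array([cx,cy,np.sqrt(a)])
def fit(views,Q,p0):
    # views: (frame,state,box,rows_max)
    O=[]
    for f,s,b in views: O.append(desc(mask(f["frame"],b)[1]))
    def res(p):
        r=[]
        for (f,s,b),o in zip(views,O):
            P=proj(f,(C@Q.T)+p,s); r.append(desc(cv2.convexHull(P.astype(np.float32)))-o-[0,0,1.0])
        return np.array(r)
    from scipy.optimize import least_squares
    r=least_squares(lambda p:(res(p)[:,:2]).ravel(),p0); return r.x,res(r.x),O
E
python3 - <<'E'
from fit import *
d=pickle.load(open("f0.pkl","rb"));w2,s2=pickle.load(open("w2.pkl","rb"))
Q=R.from_euler("ZY",[.026,np.pi/4]).as_matrix()
V=[(d["top"],None,(205,195,235,225)),(d["scene"],None,(405,170,440,200)),(w2,s2,(285,180,365,255))]
for v in(V,V[:2],V[1:],V[::2]):
    x,r,O=fit(v,Q,np.array([.495,.24,.085]));print(x,r.round(2).tolist())
print(O)
p=np.array([.471+.0226+.001,.2442,.062+.0226+.001]);
E
```

```text
[0.4916 0.2437 0.0734] [[-0.36, 0.13, 3.62], [-0.19, -0.38, 0.32], [-0.13, 0.14, 0.59]]
[0.4921 0.2435 0.0725] [[-0.2, -0.02, 3.6], [-0.3, -0.0, 0.31]]
[0.4926 0.2438 0.0753] [[0.07, -0.49, 0.35], [-0.06, 0.15, 0.98]]
[0.4916 0.2437 0.0734] [[-0.37, 0.15, 3.62], [-0.11, 0.06, 0.59]]
[array([218.4354, 210.1918,  11.068 ]), array([324.6069, 220.7934,  47.0744])]
```

```bash
python3 -m handwheel '0 0 0 0 0 0 87; 0 0 0 0 0 0 87; 0 0 0 0 0 0 87; 0 0 -0.4 0 0 0 87; -0.05 0 -0.4 0 0 0 87; 0 0 -0.4 0 0 0 87; 0 0 -0.3 0 0 0 87; 0 0 0 0 0 0 87; 0 0 0 0 0 0 60; 0 0 0 0 0 0 52'
python3 -m handwheel '0 0 0 0 0 0 52; 0 0 0 0 0 0 50'; python3 -m handwheel '0 0 0 0 0 0 48'; python3 -m handwheel '0 0 0 0 0 0 46;0 0 0 0 0 0 46'; python3 -m handwheel '0 0 0 0 0 0 40;0 0 0 0 0 0 40; 0 0 0 0 0 0 30;0 0 0 0 0 0 30'
```

```text
time: 7.75
ee_pos: [0.4725, 0.244, 0.054]
ee_rot: [3.137, -0.78, -3.118]
wrist_force: [-0.5, -0.0, 0.3]
opening: 0.0742
grip_force: 0.0
time: 8.0
ee_pos: [0.472, 0.2438, 0.0534]
ee_rot: [3.138, -0.781, -3.119]
wrist_force: [0.1, -1.0, -0.2]
opening: 0.0556
grip_force: 0.5
time: 8.12
ee_pos: [0.472, 0.2434, 0.0533]
ee_rot: [3.139, -0.782, -3.119]
wrist_force: [0.7, -1.2, -0.2]
opening: 0.0504
grip_force: 0.5
time: 8.38
ee_pos: [0.4719, 0.2436, 0.0532]
ee_rot: [3.139, -0.782, -3.119]
wrist_force: [0.8, -1.2, 0.6]
opening: 0.0476
grip_force: 30.0
time: 8.88
ee_pos: [0.4719, 0.2436, 0.0531]
ee_rot: [3.139, -0.782, -3.119]
wrist_force: [1.9, -1.4, 1.1]
opening: 0.0476
grip_force: 30.0
```

The opening now reads 47.6 mm, which is the body width, but the tips may hold only its top part. I'll open a little, go 10 mm deeper while watching the force, and grip again.

```bash
python3 -m handwheel '0 0 0 0 0 0 60; 0 0 0 0 0 0 60; -0.04 0 -0.04 0 0 0 60; -0.04 0 -0.04 0 0 0 60'; python3 -m handwheel '-0.04 0 -0.04 0 0 0 60; 0 0 0 0 0 0 60; 0 0 0 0 0 0 60';python3 -m handwheel '0 0 0 0 0 0 40; 0 0 0 0 0 0 30; 0 0 0 0 0 0 30; 0 0 0 0 0 0 30';python3 shot.py top t5;python3 -m handwheel '0 0 0.2 0 0 0 30; 0 0 0.3 0 0 0 30; 0 0 0.4 0 0 0 30; 0 0 0.4 0 0 0 30; 0 0 0 0 0 0 30'; python3 shot.py top t6;python3 shot.py wrist w6
```

```text
time: 9.38
ee_pos: [0.4668, 0.2439, 0.0479]
ee_rot: [3.139, -0.782, -3.119]
wrist_force: [0.3, -0.4, 0.5]
opening: 0.0602
grip_force: 0.0
time: 9.75
ee_pos: [0.4647, 0.2438, 0.0459]
ee_rot: [3.139, -0.782, -3.119]
wrist_force: [-0.2, 1.1, 0.1]
opening: 0.0603
grip_force: 0.0
time: 10.25
ee_pos: [0.4647, 0.2437, 0.0459]
ee_rot: [3.139, -0.782, -3.119]
wrist_force: [-0.4, -0.8, 1.0]
opening: 0.0476
grip_force: 29.9
time: 10.92
ee_pos: [0.466, 0.2444, 0.1265]
ee_rot: [3.134, -0.776, -3.116]
wrist_force: [0.4, 0.6, -1.9]
opening: 0.0476
grip_force: 29.9
```

```bash
python3 -m handwheel '0 0 0.8 0 -0.3 0 30; 0 0 0.75 0 -0.7 0 30; 0 0 0 0 -0.8 0 30; 0 0 0 0 -0.8 0 30; 0 0 0 0 -0.8 0 30; 0 0 0 0 -0.8 0 30; 0 0 0 0 -0.8 0.25 30; 0 0 0 0 -0.55 0.2 30; 0 -0.3 0 0 0 0 30; 0 -0.6 0 0 0 0 30'
python3 -m handwheel '0 -0.85 0 0 0 0 30; 0 -0.85 0 0 0 0 30; 0 -0.85 0 0 0 0 30; 0 -0.85 0 0 0 0 30; 0 -0.85 0 0 0 0 30; 0 -0.85 0 0 0 0 30; 0 -0.85 0 0 0 0 30; 0 -0.85 0 0 0 0 30; 0 -0.8 0 0 0 0 30; 0 -0.4 0 0 0 0 30'
python3 -m handwheel '0 -0.3 0 0 0 0 30; 0 0 0 0 0 0 30; 0 0 0 0 0 0 30; 0 0 0 0 0 0 30'
python3 shot.py top t7;python3 shot.py scene s7; python3 shot.py wrist w7
python3 - <<'E'
from h import *
s=pickle.load(open("s7.pkl","rb")); t=pickle.load(open("t7.pkl","rb"))[0];w=pickle.load(open("w7.pkl","rb"))[0]
p=proj(s[0],[s[1]["ee_pos"]])[0].round().astype(int); q=proj(t,[s[1]["ee_pos"]])[0].round().astype(int); print(p,q,s[1]["ee_pos"],s[1]["ee_rot"],s[1]["joints"])
c=lambda im,p,w,h:im[max(0,p[1]-h):p[1]+h,max(0,p[0]-w):p[0]+w]
a=cv2.resize(c(s[0]["frame"],p,65,50),(520,400)); b=cv2.resize(w[100:300,180:460],(280,200)); e=cv2.resize(c(t["frame"],q,35,25),(280,200))
cv2.imwrite("pics/c7.png",np.hstack([a,np.vstack([b,e])])); print(max(0,p[0]-65),max(0,p[1]-50),max(0,q[0]-35),q[1]-25)
E
```

```text
time: 12.28
ee_pos: [0.464, 0.1891, 0.2158]
ee_rot: [-3.122, -0.011, -3.062]
wrist_force: [0.6, -0.9, -2.2]
opening: 0.0481
grip_force: 29.9
time: 13.52
ee_pos: [0.4631, -0.293, 0.2154]
ee_rot: [-3.125, -0.011, -3.067]
wrist_force: [0.3, 0.8, -1.7]
opening: 0.0478
grip_force: 29.9
time: 14.02
ee_pos: [0.4647, -0.3074, 0.2169]
ee_rot: [-3.123, -0.008, -3.062]
wrist_force: [0.0, 0.1, -2.5]
opening: 0.0479
grip_force: 29.9
[171 162] [463 218] [ 0.4647897  -0.30746329  0.21697599] [-3.12320862 -0.00736684 -3.06191676] [-0.282015    0.26581621 -0.17074177  0.02184602 -1.13471384 -1.21827031]Traceback (most recent call last):
  File "<stdin>", line 5, in <module>
KeyError: (slice(100, 300, None), slice(180, 460, None))
```

Run:
```python
from h import *
s=pickle.load(open("s7.pkl","rb")); t=pickle.load(open("t7.pkl","rb"))[0]["frame"];w=pickle.load(open("w7.pkl","rb"))[0]["frame"]
p=(171,162);q=(463,218)
c=lambda im,p,w,h:im[max(0,p[1]-h):p[1]+h,max(0,p[0]-w):p[0]+w]
a=cv2.resize(c(s[0]["frame"],p,65,50),(520,400),interpolation=2); b=cv2.resize(w[100:300,180:460],(280,200)); e=cv2.resize(c(t,q,35,25),(280,200),interpolation=2)
cv2.imwrite("pics/c7.png",np.hstack([a,np.vstack([b,e])]))
```

```text
(no output)
```

View pics/c7.png

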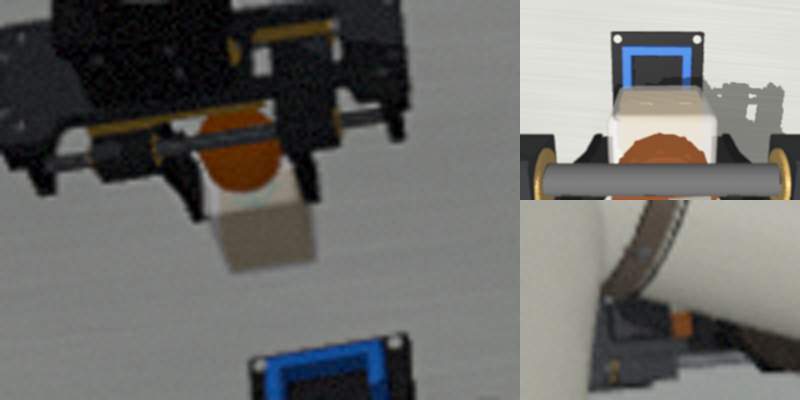

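Run:
```python
from fit import *
from scipy.optimize import least_squares
f,s=pickle.load(open("w7.pkl","rb"));g,_=pickle.load(open("s7.pkl","rb"))
T=R.from_euler("xyz",s["ee_rot"]).as_matrix();P=lambda q:s["ee_pos"]+T@np.array(q)
def res(p):
    tx,ty,h=p; r=[]
    a=proj(f,[P((tx+.024,ty,h)),P((tx+.024,ty,h-.06))],s); r+=[a[0,1]-188,a[1,1]-213,a[0,0]-322]
    b=proj(g,[P((tx-.024,ty-.024,h)),P((tx-.024,ty+.024,h))]); b=b[np.argsort(b[:,0])]
    r+=list((b-[(164.75,180),(184.75,176.5)]).ravel()); return np.array(r)
r=least_squares(res,[0,0,.05],loss="soft_l1",f_scale=.5);print(r.x,r.fun.round(1))
r=least_squares(lambda p:res(p)[2:],[0,0,.05]);print(r.x,res(r.x).round(1))
# cap in scene
V=[(g,None,(150,130,185,165))];O=desc(mask(g["frame"],V[0][2])[1]);print(O)
for h in(.05,.055,.06,.065): print(h,desc(cv2.convexHull(proj(g,[P((r.x[0]+x,r.x[1]-y,h-.0778-z)) for x,y,z in C]).astype(np.float32))))
```

```text
[0.0046 0.0005 0.0313] [-4.1  0.4  0.  -1.2  0.2  1.6  0. ]
[0.0054 0.0004 0.0318] [-5.6 -1.8 -0.1 -1.2  0.   1.6 -0.1]
[167.0458 145.4856  27.3222]
0.05 [167.5404 152.1546  19.0772]
0.055 [168.1345 153.643   18.9907]
0.06 [168.7237 155.1187  18.905 ]
0.065 [169.3079 156.5819  18.82  ]
```

Run:
```python
from fit import *
f,s=pickle.load(open("w7.pkl","rb"));t,_=pickle.load(open("t7.pkl","rb"))
print(bp(f,[(272,132),(363,132)],.004,s));print(bp(f,[(282.5,146),(351,146)],.026,s))
c,a=np.cos(.0855),np.sin(.0855)
for sgn in(-1,1):
  q=np.array([[.466-.05*c-sgn*.05*a,-.317-.05*a*1+sgn*.05*c,.004]]); print(proj(f,q,s),q)
# blue rows scan at mid column of wrist: plate/wall edges
im=f["frame"].astype(int)
for col in(300,320,335): print(col,[(r,im[r,col].tolist()) for r in range(126,162,3)])
```

```text
[[ 0.4206 -0.3681  0.004 ]
 [ 0.4128 -0.2714  0.004 ]]
[[ 0.4324 -0.3533  0.026 ]
 [ 0.4268 -0.2841  0.026 ]]
[[269.1837 131.6059]] [[ 0.4205 -0.3711  0.004 ]]
[[362.9984 131.1025]] [[ 0.4119 -0.2715  0.004 ]]
300 [(126, [217, 223, 222]), (129, [218, 224, 223]), (132, [62, 64, 63]), (135, [66, 67, 68]), (138, [66, 66, 67]), (141, [65, 65, 66]), (144, [71, 64, 63]), (147, [223, 135, 80]), (150, [235, 154, 92]), (153, [237, 153, 92]), (156, [83, 68, 64]), (159, [63, 63, 63])]
320 [(126, [218, 224, 223]), (129, [219, 225, 224]), (132, [64, 66, 66]), (135, [65, 65, 65]), (138, [65, 65, 65]), (141, [65, 66, 66]), (144, [67, 63, 64]), (147, [210, 125, 74]), (150, [236, 154, 92]), (153, [236, 153, 91]), (156, [100, 75, 64]), (159, [61, 61, 61])]
335 [(126, [218, 224, 222]), (129, [221, 227, 226]), (132, [71, 73, 72]), (135, [66, 66, 66]), (138, [65, 64, 65]), (141, [63, 64, 64]), (144, [66, 63, 63]), (147, [207, 123, 73]), (150, [235, 153, 92]), (153, [236, 152, 91]), (156, [90, 65, 53]), (159, [60, 60, 61])]
```

```bash
python3 -m handwheel '0.03 -0.14 -0.4 0.13 -0.06 0 30; 0 0 -0.6 0 0 0 30; 0 0 -0.6 0 0 0 30; 0 0 -0.5 0 0 0 30; 0 0 -0.25 0 0 0 30; 0 0 0 0 0 0 30; 0 0 0 0 0 0 30'
python3 shot.py wrist w8;python3 shot.py scene s8
python3 - <<'E'
from fit import *
f,s=pickle.load(open("w8.pkl","rb"));g,_=pickle.load(open("s8.pkl","rb"))
print(s["ee_pos"],s["ee_rot"])
P=s["ee_pos"]
for z in(.035,): print(proj(g,[P+[.024,y,z-.075+P[2]*0+.075-P[2]] for y in(-.024,.024)]))
p=proj(g,[P])[0].astype(int);print(p)
a=cv2.resize(g["frame"][p[1]-42:p[1]+38,p[0]-40:p[0]+40],(400,400),interpolation=2)
b=cv2.resize(f["frame"][110:270,240:400],(400,400),interpolation=2)
cv2.imwrite("pics/c8.png",np.hstack([a,b]))
E
```

```text
time: 15.05
ee_pos: [0.4676, -0.317, 0.0772]
ee_rot: [-3.139, 0.005, -3.063]
wrist_force: [-0.2, -0.1, -2.1]
opening: 0.0483
grip_force: 29.9
[ 0.4676 -0.317   0.0772] [-3.139   0.0046 -3.0626]
[[176.0251 218.534 ]
 [196.2943 216.3121]]
[182 199]
```

```bash
python3 -m handwheel '-0.01 0.01 -0.1 0 0 0 30; 0 0 -0.1 0 0 0 30; 0 0 0 0 0 0 30'; python3 -m handwheel '0 0 -0.05 0 0 0 30; 0 0 -0.05 0 0 0 30; 0 0 0 0 0 0 30'; python3 -m handwheel '0 0 -0.05 0 0 0 30; 0 0 0 0 0 0 30'; python3 -m handwheel '0 0 -0.04 0 0 0 30; 0 0 0 0 0 0 30'
```

```text
time: 15.52
ee_pos: [0.4653, -0.3158, 0.0631]
ee_rot: [-3.141, 0.001, -3.063]
wrist_force: [-0.2, 0.1, -1.7]
opening: 0.0479
grip_force: 29.9
time: 15.9
ee_pos: [0.4662, -0.3161, 0.0582]
ee_rot: [-3.14, 0.003, -3.063]
wrist_force: [0.4, 1.1, 1.3]
opening: 0.0481
grip_force: 29.9
time: 16.15
ee_pos: [0.4679, -0.3169, 0.0566]
ee_rot: [-3.138, 0.006, -3.062]
wrist_force: [1.6, -0.2, 5.9]
opening: 0.048
grip_force: 30.0
time: 16.4
ee_pos: [0.4694, -0.3171, 0.0554]
ee_rot: [-3.136, 0.009, -3.061]
wrist_force: [2.7, 1.9, 11.4]
opening: 0.0481
grip_force: 30.0
```

Contact at TCP z≈0.058 could be the floor or a wall top, so I use my last picture here.

```bash
python3 -m handwheel '0 0 0.04 0 0 0 30; 0 0 0 0 0 0 30'; python3 shot.py wrist w9;python3 shot.py scene s9
python3 - <<'E'
from fit import *
f,s=pickle.load(open("w9.pkl","rb"));g,_=pickle.load(open("s9.pkl","rb"))
print(s["ee_pos"],s["wrist_force"])
p=proj(g,[s["ee_pos"]])[0].astype(int);print(p)
a=cv2.resize(g["frame"][p[1]-35:p[1]+40,p[0]-25:p[0]+25],(400,600),interpolation=2)
b=cv2.resize(f["frame"][110:270,266:373],(400,600),interpolation=2)
cv2.imwrite("pics/c9.png",np.hstack([a,b]))
E
```

```text
time: 16.65
ee_pos: [0.467, -0.3163, 0.0557]
ee_rot: [-3.139, 0.005, -3.063]
wrist_force: [2.1, 1.5, 4.9]
opening: 0.0477
grip_force: 30.0
[ 0.467  -0.3163  0.0557] [2.109  1.4976 4.9088]
[184 204]
```

View pics/c9.png

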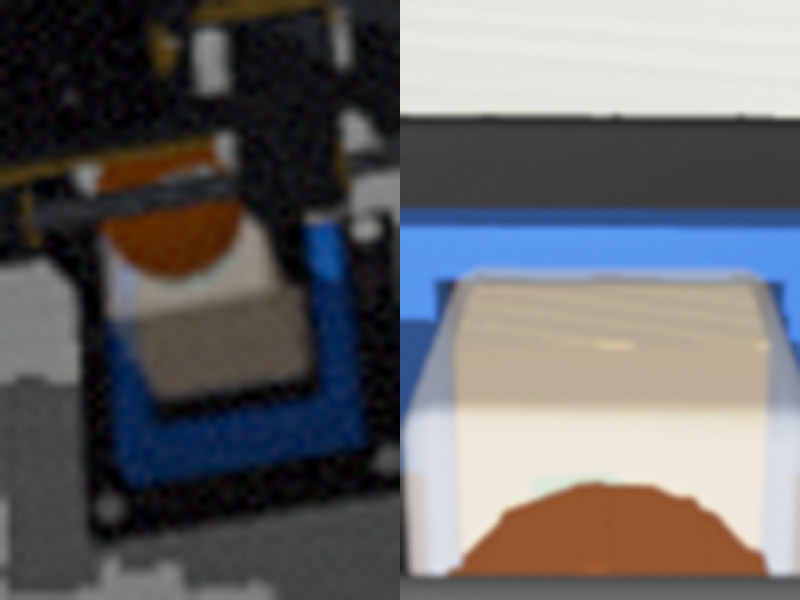

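The bottle's rear edge rests on the robot-side wall top (right half, row about 275, with the wall's inner edge at about 285), and a gap shows at the front. So the bottle needs to go about 5 mm further in +x, which agrees with my in-hand fit (offset 5 mm, grip 32 mm above the underside).

```bash
python3 -m handwheel '0 0 0.15 0 0 0 30; 0.04 0 0.05 0 0 0 30; 0.04 0 0 0 0 0 30; 0 0 0 0 0 0 30; 0 0 -0.1 0 0 0 30; 0 0 -0.1 0 0 0 30;0 0 0 0 0 0 30'; python3 -m handwheel '0 0 -0.05 0 0 0 30; 0 0 -0.05 0 0 0 30; 0 0 0 0 0 0 30'; python3 -m handwheel '0 0 -0.04 0 0 0 30; 0 0 0 0 0 0 30'
```

```text
time: 17.62
ee_pos: [0.4702, -0.3159, 0.0539]
ee_rot: [-3.141, 0.001, -3.063]
wrist_force: [0.8, -0.5, -1.8]
opening: 0.0473
grip_force: 30.0
time: 18.0
ee_pos: [0.4704, -0.316, 0.0485]
ee_rot: [-3.141, 0.002, -3.063]
wrist_force: [-0.1, 0.4, -1.5]
opening: 0.0478
grip_force: 30.0
time: 18.25
ee_pos: [0.4705, -0.316, 0.0463]
ee_rot: [-3.141, 0.002, -3.063]
wrist_force: [0.1, -0.3, -1.4]
opening: 0.0477
grip_force: 30.0
```

```bash
python3 -m handwheel '0 0 0 0 0 0 48.5; 0 0 0 0 0 0 49; 0 0 0 0 0 0 50; 0 0 0 0 0 0 52; 0 0 0 0 0 0 60; 0 0 0 0 0 0 60; 0 0 0.1 0 0 0 62; 0 0 0.3 0 0 0 62; 0 0 0 0 0 0 62'; python3 shot.py scene s10; python3 shot.py wrist w10
python3 - <<'E'
from fit import *
f,s=pickle.load(open("s10.pkl","rb"))
print(s["ee_pos"]); 
for k,n in(("s9",0),("s10",0)):
    g,_=pickle.load(open(k+".pkl","rb"));im=g["frame"]
    h=cv2.cvtColor(im,cv2.COLOR_BGR2HSV);m=(h[...,0]>=3)&(h[...,0]<=13)&(h[...,1]>170)&(h[...,2]>60);m[:,:150]=0;m[:,215:]=0;m[:160]=0;m[240:]=0
    y,x=np.nonzero(m);print(k,len(x),x.min(),x.max(),y.min(),y.max(),x.mean(),y.mean())
for zz in(.084,.0858): 
    P=proj(f,C+[.4658,-.316,zz]);print(P.min(0),P.max(0))
E
```

```text
time: 19.38
ee_pos: [0.4719, -0.3165, 0.072]
ee_rot: [-3.139, 0.006, -3.063]
wrist_force: [-0.2, -0.1, -1.0]
opening: 0.062
grip_force: 0.0
[ 0.4719 -0.3165  0.072 ]
s9 78 172 188 188 202 179.87179487179486 195.97435897435898
s10 83 173 189 188 205 181.21686746987953 198.87951807228916
[172.3244 187.5661] [191.2475 206.954 ]
[172.1236 187.1377] [191.0764 206.5525]
```

```bash
python3 -m handwheel '0 0 0.25 0 0 0 65; -0.1 0 0.09 0 0 0 65; 0 0 0 0 0 1 65; 0 0 0 0 0 1 65; 0 0 0 0 0 1 65; 0 0 0 0 0 1 65; 0 0 0 0 0 1 65; 0 0 0 0 0 1 65; 0 0 0 0 0 1 65; 0 0 0 0 0 1 65'; python3 -m handwheel '0 0 0 0 0 1 65; 0 0 0 0 0 1 65; 0 0 0 0 0 1 65; 0 0 0 0 0 1 65; 0 0 0 0 0 0 65; 0 0 0 0 0 0 65; 0 0 0 0 0 0 65'; python3 -c "
from rig import arm;print(arm.sense()['joints'])"
```

```text
time: 20.72
ee_pos: [0.4643, -0.316, 0.0911]
ee_rot: [-3.14, 0.002, -1.942]
wrist_force: [-0.3, 0.1, 0.9]
opening: 0.0645
grip_force: 0.0
time: 21.6
ee_pos: [0.4646, -0.3161, 0.0909]
ee_rot: [-3.14, 0.002, -1.389]
wrist_force: [-0.1, 0.2, -0.3]
opening: 0.0647
grip_force: 0.0
[-0.31052924  0.40056787 -0.31247924 -0.00343059 -0.85781783  0.49473971]
```

```bash
python3 -m handwheel '0.02 0 0.02 0 0 0 60; 0 0 0 0 0 0 45; 0 0 0 0 0 0 30; 0 0 0 0 0 0 30; 0 0 0 0 0 0 30; 0 0 0 0 0 0 30'; python3 -m handwheel '0 0 -0.002 0 0 -1 30; 0 0 -0.002 0 0 -1 30; 0 0 -0.002 0 0 -1 30; 0 0 -0.002 0 0 -1 30; 0 0 -0.002 0 0 -1 30; 0 0 -0.002 0 0 -1 30; 0 0 -0.002 0 0 -1 30; 0 0 -0.002 0 0 -1 30';  python3 -c "
from rig import arm;s=arm.sense();print(s['wrist_torque'],s['wrist_force'])"
```

```text
time: 22.35
ee_pos: [0.4659, -0.3161, 0.092]
ee_rot: [-3.141, 0.002, -1.388]
wrist_force: [-0.2, -0.5, -0.3]
opening: 0.0308
grip_force: 0.0
time: 23.35
ee_pos: [0.4659, -0.3161, 0.0911]
ee_rot: [-3.14, 0.002, -2.509]
wrist_force: [0.7, 0.5, 0.4]
opening: 0.0301
grip_force: 0.0
[ 0.05192321 -0.044983    0.04287311] [0.71078276 0.46169232 0.44287937]
```

```bash
python3 -m handwheel '0 0 0.5 0 0 0 30; 0 0 0.8 0 0 0 60; 0 0 0.8 0 0 0 60; 0 0 0 0 0 0 60; 0 0 0 0 0 0 60'; for n in top scene wrist; do python3 shot.py $n ${n}11; done
python3 - <<'E'
from fit import *
for n in("top","scene","wrist"):
    f,s=pickle.load(open(n+"11.pkl","rb"));im=f["frame"]
    h=cv2.cvtColor(im,cv2.COLOR_BGR2HSV);m=((h[...,0]>=3)&(h[...,0]<=14)&(h[...,1]>150)&(h[...,2]>60)).astype(np.uint8)
    k,l,st,c=cv2.connectedComponentsWithStats(m)
    print(n,[(st[i].tolist(),c[i].round(1).tolist()) for i in range(1,k) if st[i,4]>25])
    ss=None if "view" in f else s
    for x,y,z in((.4658,-.316,.0858),):
        P=proj(f,C+[x,y,z],ss);print("pred",P.min(0),P.max(0))
E
```

```text
time: 23.98
ee_pos: [0.4655, -0.3157, 0.2166]
ee_rot: [-3.141, 0.003, -2.505]
wrist_force: [-0.6, -0.0, -0.9]
opening: 0.0579
grip_force: 0.0
top []
pred [439.3985 212.2695] [458.0809 228.3668]
scene [([174, 194, 16, 12, 104], [182.9, 200.0])]
pred [172.1236 187.1377] [191.0764 206.5525]
wrist [([299, 168, 45, 46, 1385], [319.8, 190.2])]
pred [297.0993 169.1998] [342.6221 218.1713]
```

The cap is exactly where predicted in the wrist and scene images, so the pads must have closed above it. The grasp-height readings agree: the real tips sit about 25 mm further back than I assumed. I go lower and regrip.

```bash
python3 -m handwheel '0 0 0 0 0 1 87; 0 0 0 0 0 1 87; 0 0 -0.3 0 0 1 87; 0 0 -0.5 0 0 1 87; 0 0 -0.5 0 0 1 87; 0 0 -0.5 0 0 1 87; 0 0 -0.3 0 0 1 87; 0 0 -0.2 0 0 1 87; 0 0 -0.08 0 0 0 87; 0 0 0 0 0 0 70'; python3 -m handwheel '0 0 0 0 0 0 55; 0 0 0 0 0 0 42; 0 0 0 0 0 0 30; 0 0 0 0 0 0 25; 0 0 0 0 0 0 25'
```

```text
time: 25.38
ee_pos: [0.4656, -0.316, 0.0737]
ee_rot: [3.141, 0.003, -1.39]
wrist_force: [-0.9, -0.4, 0.6]
opening: 0.0827
grip_force: 0.0
time: 26.0
ee_pos: [0.4656, -0.3161, 0.0743]
ee_rot: [-3.141, 0.002, -1.388]
wrist_force: [-0.7, -1.1, -0.1]
opening: 0.0373
grip_force: 30.0
```

```bash
T='import sys;from rig import arm;s=arm.sense();print(s["wrist_torque"].round(3),s["joints"][5].round(3))'; python3 -m handwheel '0 0 -0.002 0 0 -1 25; 0 0 -0.002 0 0 -1 25; 0 0 -0.002 0 0 -1 25; 0 0 -0.002 0 0 -1 25; 0 0 -0.002 0 0 -1 25; 0 0 -0.002 0 0 -1 25; 0 0 -0.002 0 0 -1 25; 0 0 -0.002 0 0 -1 25'; python3 -c "$T"; python3 -m handwheel '0 0 -0.002 0 0 -1 25; 0 0 -0.002 0 0 -1 25; 0 0 -0.002 0 0 -0.6 25'; python3 -c "$T"
```

```text
time: 27.0
ee_pos: [0.4672, -0.3167, 0.0736]
ee_rot: [-3.138, 0.004, -2.509]
wrist_force: [2.0, -1.1, -1.3]
opening: 0.0373
grip_force: 29.9
[-0.646 -0.513  0.074] -0.628
time: 27.38
ee_pos: [0.4671, -0.3169, 0.0733]
ee_rot: [-3.138, 0.004, -2.87]
wrist_force: [0.9, -3.3, -1.4]
opening: 0.0372
grip_force: 29.9
[-0.962 -0.375  0.096] -0.991
```

```bash
T='from rig import arm;s=arm.sense();print("TZ",s["wrist_torque"].round(3),s["joints"][5].round(3))'; python3 -m handwheel '0 0 -0.002 0 0 -0.7 25; 0 0 -0.002 0 0 -0.7 25'|grep rot; python3 -c "$T"; python3 -m handwheel '0 0 -0.002 0 0 -0.7 25; 0 0 -0.002 0 0 -0.7 25'|grep rot; python3 -c "$T";  python3 -m handwheel '0 0 -0.002 0 0 -0.7 25; 0 0 -0.002 0 0 -0.7 25'|grep rot; python3 -c "$T"; python3 -m handwheel '0 0 -0.002 0 0 -0.7 25; 0 0 -0.002 0 0 -0.7 25'; python3 -c "$T"
```

```text
ee_rot: [-3.138, 0.004, -3.066]
TZ [-1.121 -0.152  0.07 ] -1.187
ee_rot: [-3.138, 0.005, 3.024]
TZ [-0.413 -0.328  0.475] -1.382
ee_rot: [-3.139, 0.005, 2.829]
TZ [-0.82  -0.157  0.838] -1.578
time: 28.38
ee_pos: [0.4673, -0.3173, 0.073]
ee_rot: [-3.139, 0.006, 2.634]
wrist_force: [0.1, -3.1, 1.5]
opening: 0.037
grip_force: 30.0
TZ [-1.005 -0.119  0.353] -1.774
```

Torque rose from 0.07 to 0.84 N m and then the pads slipped, so the cap is home at its stop. Now I release it, turn back to the body's flats and grip the body.

```bash
python3 -m handwheel '0 0 0 0 0 0 60; 0 0 0 0 0 0 87; 0 0 0 0 0 0 87; 0 0 0.15 0 0 0.8 87; 0 0 0 0 0 0.8 87; 0 0 0 0 0 0.8 87; 0 0 0 0 0 0.8 87; 0 0 0 0 0 0.8 87; 0 0 0 0 0 0 87'; python3 shot.py wrist w12
python3 - <<'E'
from fit import *
f,s=pickle.load(open("w12.pkl","rb"));im=f["frame"]
h=cv2.cvtColor(im,cv2.COLOR_BGR2HSV);m=((h[...,0]>=3)&(h[...,0]<=14)&(h[...,1]>150)&(h[...,2]>60)).astype(np.uint8)
m[330:]=0;k,l,st,c=cv2.connectedComponentsWithStats(m);print([st[i].tolist() for i in range(1,k) if st[i,4]>50],s["ee_pos"],s["ee_rot"])
P=proj(f,C+[.4658,-.316,.084],s);print(P.min(0),P.max(0))
E
```

```text
time: 29.5
ee_pos: [0.4657, -0.3159, 0.0808]
ee_rot: [-3.141, 0.002, -3.092]
wrist_force: [0.0, -0.4, -0.5]
opening: 0.0868
grip_force: 0.0
[[281, 212, 79, 51, 3137]] [ 0.4657 -0.3159  0.0808] [-3.1408  0.0019 -3.0921]
[280.6417 210.8105] [361.1939 299.6207]
```

```bash
python3 -m handwheel '0 0 -0.3 0 0 0 87; 0 0 -0.3 0 0 0 87; 0 0 -0.11 0 0 0 87; 0 0 0 0 0 0 70; 0 0 0 0 0 0 55; 0 0 0 0 0 0 40; 0 0 0 0 0 0 30; 0 0 0 0 0 0 30; 0 0 0 0 0 0 30'; python3 -m handwheel '0 0 0.1 0 0 0 30; 0 0 0.3 0 0 0 30; 0 0 0.6 0 0 0 30; 0 0 0.7 0 0 0 30; 0 0 0.6 0 0 0 30; 0 0 0 0 0 0 30; 0 0 0 0 0 0 30'
```

```text
time: 30.68
ee_pos: [0.4663, -0.3162, 0.0387]
ee_rot: [-3.14, 0.003, -3.091]
wrist_force: [-0.9, -0.7, 2.0]
opening: 0.0491
grip_force: 28.9
time: 31.55
ee_pos: [0.4647, -0.3153, 0.1751]
ee_rot: [3.141, 0.0, -3.092]
wrist_force: [-0.8, 0.1, -2.1]
opening: 0.0489
grip_force: 29.0
```

```bash
python3 -m handwheel '0 0.3 0 0 0 0.8 30; 0 0.6 0 0 0 1 30; 0 0.6 0 0 0 1 30; 0 0.6 0 0 0 1 30; 0 0.6 0 0 0 1 30; 0 0.6 0 0 0 1 30; 0 0.6 0 0 0 1 30; 0 0.6 0 0 0 1 30; 0 0.6 0 0 0 1 30; 0.02 0.48 0 0 0 0.05 30'; python3 -m handwheel '0 0 0 0 0 0 30; 0 0 0 0 0 0 30; 0 0 0 0 0 0 30'; python3 shot.py wrist w13; python3 shot.py scene s13
python3 - <<'E'
from fit import *
f,s=pickle.load(open("w13.pkl","rb"));g,_=pickle.load(open("s13.pkl","rb"))
print(s["ee_rot"],s["joints"][5])
im=g["frame"];h=cv2.cvtColor(im,cv2.COLOR_BGR2HSV);m=((h[...,0]>50)&(h[...,0]<70)&(h[...,1]>150)).astype(np.uint8);k,l,st,c=cv2.connectedComponentsWithStats(m);print([st[i].tolist() for i in range(1,k) if st[i,4]>50])
u=np.array([np.cos(np.radians(73.8)),np.sin(np.radians(73.8))]);v=np.array([u[1],-u[0]])
q=[np.r_[np.array([.4659,.02])+a*.027*u+b*.027*v,.009] for a in(-1,1) for b in(-1,1)]
P=proj(g,q);print(P.min(0),P.max(0))
# pad in initial views
d=pickle.load(open("f0.pkl","rb"))
for n in("top","scene"):
    h=cv2.cvtColor(d[n]["frame"],cv2.COLOR_BGR2HSV);m=((h[...,0]>50)&(h[...,0]<75)&(h[...,1]>110)).astype(np.uint8);m[:,:280]=0;m[:,380:]=0
    k,l,st,c=cv2.connectedComponentsWithStats(m);i=1+st[1:,4].argmax();print(n,st[i],bp(d[n],c[i],.009))
E
```

```text
time: 32.8
ee_pos: [0.4656, 0.0197, 0.1745]
ee_rot: [3.139, 0.0, -1.854]
wrist_force: [0.3, -0.2, -2.3]
opening: 0.0489
grip_force: 29.0
time: 33.17
ee_pos: [0.4666, 0.0179, 0.1758]
ee_rot: [3.141, 0.001, -1.857]
wrist_force: [0.8, 0.9, -2.0]
opening: 0.0491
grip_force: 29.0
[ 3.1414  0.0014 -1.8567] -0.6718557972085388
[[324, 192, 13, 15, 80]]
[312.6199 188.435 ] [337.2333 209.435 ]
top [299 211  23  23 339] [[0.4657 0.0204 0.009 ]]
scene [314 190  24  17 312] [[0.4626 0.0211 0.009 ]]
```

```bash
python3 -m handwheel '-0.015 0.04 -0.3 0 0 0 30; 0 0 -0.5 0 0 0 30; 0 0 -0.5 0 0 0 30; 0 0 -0.3 0 0 0 30; 0 0 -0.15 0 0 0 30; 0 0 0 0 0 0 30; 0 0 0 0 0 0 30'; python3 -m handwheel '0 0 -0.1 0 0 0 30; 0 0 -0.1 0 0 0 30; 0 0 -0.1 0 0 0 30; 0 0 0 0 0 0 30; 0 0 0 0 0 0 30'
```

```text
time: 34.15
ee_pos: [0.4669, 0.0212, 0.0722]
ee_rot: [-3.139, 0.003, -1.855]
wrist_force: [-0.2, -0.4, -2.3]
opening: 0.049
grip_force: 29.0
time: 34.78
ee_pos: [0.4663, 0.0212, 0.0533]
ee_rot: [-3.14, 0.002, -1.855]
wrist_force: [0.1, 0.4, -1.6]
opening: 0.0492
grip_force: 29.0
```

```bash
python3 -m handwheel '0 0 -0.08 0 0 0 30; 0 0 -0.08 0 0 0 30; 0 0 0 0 0 0 30;0 0 0 0 0 0 30'; python3 -m handwheel '0 0 -0.03 0 0 0 30; 0 0 0 0 0 0 30'; python3 -m handwheel '0 0 -0.02 0 0 0 30; 0 0 0 0 0 0 30'; python3 -m handwheel '0 0 -0.02 0 0 0 30; 0 0 0 0 0 0 30'
```

```text
time: 35.28
ee_pos: [0.4662, 0.0211, 0.0437]
ee_rot: [-3.14, 0.002, -1.855]
wrist_force: [0.7, 0.4, -1.7]
opening: 0.0494
grip_force: 29.0
time: 35.52
ee_pos: [0.4661, 0.0211, 0.0419]
ee_rot: [-3.141, 0.002, -1.855]
wrist_force: [0.8, 0.2, -2.1]
opening: 0.0491
grip_force: 29.0
time: 35.78
ee_pos: [0.4661, 0.0211, 0.0407]
ee_rot: [-3.141, 0.002, -1.855]
wrist_force: [-0.2, -0.1, -2.2]
opening: 0.049
grip_force: 29.0
time: 36.02
ee_pos: [0.4663, 0.0212, 0.0397]
ee_rot: [-3.14, 0.002, -1.855]
wrist_force: [-0.1, -0.4, -1.1]
opening: 0.0494
grip_force: 29.0
```

```bash
python3 -m handwheel '0 0 -0.015 0 0 0 30; 0 0 0 0 0 0 30'; python3 -m handwheel '0 0 -0.01 0 0 0 30; 0 0 0 0 0 0 30'
```

```text
time: 36.28
ee_pos: [0.4664, 0.0212, 0.0396]
ee_rot: [-3.14, 0.002, -1.855]
wrist_force: [-2.2, 0.3, 6.9]
opening: 0.0488
grip_force: 29.0
time: 36.52
ee_pos: [0.4664, 0.0212, 0.0396]
ee_rot: [-3.14, 0.002, -1.855]
wrist_force: [-3.0, 0.2, 11.1]
opening: 0.0488
grip_force: 29.0
```

It is seated on the pad at the expected height. I release and retreat upward.

```bash
python3 -m handwheel '0 0 0.02 0 0 0 30; 0 0 0 0 0 0 50; 0 0 0 0 0 0 55; 0 0 0 0 0 0 65; 0 0 0 0 0 0 65; 0 0 0.1 0 0 0 65; 0 0 0.3 0 0 0 65; 0 0 0.6 0 0 0 65; 0 0 0.8 0 0 0 65; 0 0 0.8 0 0 0 65'; python3 -m handwheel '0 0 0.3 0 0 0 65; 0 0 0 0 0 0 65'; for n in scene wrist; do python3 shot.py $n ${n}14; done
python3 - <<'E'
from fit import *
for n in("scene","wrist"):
    f,s=pickle.load(open(n+"14.pkl","rb"));im=f["frame"]
    h=cv2.cvtColor(im,cv2.COLOR_BGR2HSV);m=((h[...,0]>=3)&(h[...,0]<=14)&(h[...,1]>150)&(h[...,2]>60)).astype(np.uint8)
    k,l,st,c=cv2.connectedComponentsWithStats(m);print(n,[st[i].tolist() for i in range(1,k) if st[i,4]>40])
    ss=None if "view" in f else s
    P=proj(f,C+[.4662,.0208,.085],ss);print("pred",P.min(0),P.max(0))
    if n=="wrist":
        x,y,w,hh,_=st[1+st[1:,4].argmax()]; r=im[y:y+hh,x:x+w].min(2); ys,xs=np.nonzero(r>150)
        T=bp(f,np.c_[xs+x,ys+y],.097,s)[:,:2]-[.4662,.0208]; k=np.linalg.norm(T,axis=1)<.015; print("bar",k.sum(),T[k].mean(0))
E
```

```text
time: 37.78
ee_pos: [0.4659, 0.021, 0.1972]
ee_rot: [-3.14, 0.002, -1.855]
wrist_force: [0.4, 0.3, 0.3]
opening: 0.0648
grip_force: 0.0
time: 38.02
ee_pos: [0.4669, 0.0214, 0.215]
ee_rot: [-3.137, 0.005, -1.855]
wrist_force: [-0.3, 0.3, -0.4]
opening: 0.065
grip_force: 0.0
scene [[319, 174, 15, 17, 126]]
pred [317.7993 172.1805] [334.0989 191.271 ]
wrist [[300, 170, 44, 46, 1372]]
pred [297.4414 167.6344] [343.2363 216.867 ]
bar 60 [0.0022 0.0083]
```

The cap matches the upright-on-pad prediction within 2 to 3 px in both views, and nothing is touching it. I hand in the job.

```bash
python3 -c "
from rig import ticket;print(ticket.close_job())"
```

```text
the job is handed in; nothing more can be done
None
```

The orange-capped bottle stands upright and released on the green pad after its cap was screwed to the stop in the blue holder (torque peaked at 0.84 N m). It dropped a few millimetres into the holder pocket when I let go there, and the job was handed in at about 38 s.

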